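# Open the syringe pump for a new syringe

## Robot

A 6-joint arm with a two-finger parallel gripper is mounted at the origin on a cart in front of the work surface, level with it; the furniture and walls round the work are solid. World frame = base frame: x ahead of the robot, y to its left, z up, the work surface at z = 0. Lengths are in m, angles in rad, forces in N, time in s.
With the tool pointing down it reaches from about 0.375 to 0.975 m from the base axis. Payload 3.8 kg.
Tool frame: the origin (TCP) lies where the fingers leave the gripper's body, on its centre line; the fingertips stand 73 mm ahead of it and the grasp point (between the pads) lies 54 mm ahead of it; z points along the fingers, y is the line along which they close (so a half turn about z gives the same grasp; the last joint's range is limited). The gripper opens to 85 mm and grips with 20 to 120 N. Pads are 22 mm wide; open, the fingers measure 114 mm over their backs; the gripper's body (76 mm by 85 mm) begins 54 mm behind the grasp point. The pads swing forward as they close: fully open they stand 13 mm farther back than shut.
Start: joints at [1.227, 0.264, 1.604, -0, 1.274, -0.037], TCP at [0.204, 0.643, 0.304] pointing down, gripper open.
Joint ranges: [-2.63, 2.63], [-0.94, 2.18], [0.31, 2.57], [-1.31, 4.45], [0, 2.66], [-2.55, 2.55]. Speed limits (rad/s): [2.57, 2.57, 3.14, 3.14, 3.14, 3.14].

## Interface

Orientations are given as a rotation vector (axis times angle).
In Python, from workcell import read_state, viewer, bot gives the robot as it stands.
- The arm moves only by the tool jog_arm, never from a script. Its argument "increments" is a list that holds one entry, the list of rows, each a list of 7 numbers: the shift along the tool's x, y, z in units of 30 mm (1.0 is 30 mm), then the turn, a rotation vector about the tool's x, y, z in units of 6 degrees (1.0 is 6 degrees), then the opening, from -1 (shut) to 1 (fully open). A call has exactly 5 rows; each row shifts and turns the commanded pose from where the row before left it, along the tool's axes as they then stand; what a row does not reach is not made up. A row lasts 1/12 s, in which the tool goes at most 41.7 mm and 7.16 degrees, less where a joint would pass 70% of its speed; a pose out of reach is approached as far as the arm can. A call is refused whole if a number of a shift passes 1 or a number of a turn 1, either way. A call with a gripper value outside its range is refused whole. The fingers move at their own pace and stop on an object; "force" is the grip in N (left out, the last holds). Time passes only in rows, so rows that do not move let the fingers close, or fill a call up. It gives the time, the measured TCP pose, the force, the opening and the grip force at its end, in the units of the state.
- read_state(): the state, without advancing time (a new reading comes with each control period).
- viewer.read_camera(name): name is "scene" or "top" or "wrist"; returns (picture, depth): 480x640x3 uint8, blue, green, red; 480x640 float32, m along the optical axis (not along the pixel's ray), 0 where there is no reading.
- viewer.camera_params(name): a dict with "fx", "fy", "cx", "cy" (pixels), "R" (3x3) and "t" (3): a world point X has camera coordinates R X + t; the wrist camera has in their place "hand_eye" (4x4, takes a point from camera to tool coordinates, whose origin is the TCP and whose axes are the flange's). Camera axes: x right, y down, z forward; pixel columns grow to the right and rows downward; lengths in m; the calibration is good to about 2 mm. A picture is of the moment at which its call begins: read the wrist's pose just before it. camera_params takes no time and is no camera call.
- bot.finish_job(): hands the job in; it is judged then, once.
The state is a dict: "time": time; "q": joint angles; "joint_vel": joint speeds; "joint_torque": joint torques, N m; "tool_pos": TCP position; "tcp_rot": TCP orientation; "wrist_force": force on the tool from outside, world axes, zero at the start; "torque": the same for the moment, N m; "width": opening from 0.0 (shut) to 1.0 (fully open); "grip_force": force on a finger pad.
Only numpy, scipy, OpenCV 4.12 (cv2) and the standard library are available. Lean on these libraries where they do the work, as an engineer would, in place of code of your own. Each camera call takes 0.05 s, during which the arm holds its last target. There are 200 camera calls.

## Task

Get the syringe pump on the trolley ready to take a new syringe, by pushing and pressing only: swing its barrel clamp fully aside, clear of the cradle, and slide the pusher out to its end stop, away from the cradle, with its release button held down all the way; let the button come up again so that the pusher is locked there. Do not force anything, and do not pick up or shift any of the loose things on the trolley.

Things in the scene. Friction and masses are not known exactly. Their poses are not given: they have to be found in the camera images.
- pump: White syringe pump with a sloping front panel, 286 mm long (its y), 122 mm deep (its x), fixed in place; deck 52 mm above the trolley. Origin on the trolley under the pump: the case reaches from y = -164 to +122 mm and x = -62 to +60 mm. Its x points from its front panel to its back, y to the left seen from the front, z up. Cradle on the left half, drive with pusher on the right.
- cradle (a point): Middle of the bottom of the grey V-shaped cradle for the syringe barrel. It runs along the pump's y for 106 mm, is 58 mm wide, its cheeks reach 74 mm above the trolley; a slotted steel flange plate 80 mm high stands at its right end. It is empty.
- end_stop (a point): Middle of the top edge of the stop face of the end block at the right end of the rods (88 mm above the trolley, 84 mm wide, faces the pump's +y). The pusher is home when its right face (pump's -y side) is against it. Room bottles, up to 130 mm high and fixed, stand behind the right half of the pump.
- pusher (a joint): Travel of the white pusher block along two rods, in m: 0 = next to the cradle; grows toward the pump's -y (right); 0.080 = against the end stop. With the button up, a pawl in the drive's teeth (8 mm pitch) locks the block, with up to 2.5 mm of play; with the button down it slides against about 2.5 N of friction and stays where it is left.
- saddle (a point): Middle of the pusher, level with the tops of its two walls, 108 mm above the trolley. The block is 76 mm (pump x) by 52 mm (pump y), its body 58 to 88 mm above the trolley. On it two upright walls, 64 mm wide and 7 mm thick, one at each end of the block across the sliding direction, leave a 38 mm gap, open to front and back, with the button between them. The walls can be pushed.
- release (a joint): Travel of the release button, in m: 0 = up, 0.006 = fully down. It moves straight down and comes up by its spring when let go: 2 N starts it, 4.5 N holds it fully down. The pawl is free of the teeth once the button is 3.5 mm down. At the end stop a tooth gap lets the button come right up, which locks the pusher there; it stays partly down if the pusher is left 2 to 7 mm short of the stop.
- release_top (a point): Middle of the top of the release button, a level ribbed black pad 44 mm (pump x) by 30 mm (pump y), midway between the saddle walls of the pusher; 96 mm above the trolley while up. Moves with pusher and button.
- clamp (a joint): Swing of the barrel clamp, in rad: 0 = its arm lies straight across the cradle, pointing to the pump's front (-x); grows clockwise seen from above, the free end going left (pump's +y) and then to the back; 1.6 = its stop, fully open, the arm along the pump's back edge pointing left. Level swing; needs about 1 N at the knob and stays where it is left.
- clamp_hinge (a point): Upright pivot axis of the barrel clamp, behind the cradle (pump x = 46, y = 62 mm), at mid-height of the arm, 92 mm above the trolley. Arm 14 mm wide, 88 to 96 mm above the trolley; hub of radius 12 mm, top 101 mm above the trolley.
- clamp_knob (a point): On the axis of the upright black knob at the free end of the clamp arm, 58 mm from the pivot, 110 mm above the trolley. The knob is 15 mm across and stands from the arm up to 120 mm above the trolley; it can be pushed from any side.
- syringe: Loose capped 10 ml syringe, 147x26x19 mm, lying in the steel tray right of the pump, to be left alone. Origin under its middle.
- wipes_box: Loose carton of wipes, 40x62x34 mm, in the steel tray, to be left alone. Origin under its middle.
- vial: Loose glass vial, 23 mm across, 47 mm high, standing in the steel tray, to be left alone. Origin under its middle.
- vial_left: Loose glass vial, 23 mm across, 47 mm high, standing close to the left end of the pump, to be left alone. Origin under its middle.
- lotion: Loose lotion bottle, 38 mm across, 102 mm high, standing close behind the pump, to be left alone. Origin under its middle.
- tape: Loose roll of tape with a blue core lying flat, 62 mm across, 12 mm high, close to the right end of the pump, to be left alone. Origin under its middle.
- meter: Loose dark hand-held glucose meter, 80x55x19 mm, lying at the left back of the trolley, to be left alone. Origin under its middle.
- pen: Loose ball pen, 136 mm long, 11 mm high, lying at the left of the trolley, to be left alone. Origin under its middle.

How it is judged:
On the way:
1. the pusher passes the middle of its travel with the release button held down (value of joint release above 0.002 m and value of joint pusher between 0.045 and 0.075 m), for 0.02 s.
At the end, for the whole second after the job is handed in: The pusher stands at its end stop (within 3 mm), its release button is up (within 1 mm) so that it is locked there, and the barrel clamp is swung open by more than 1.35 of its 1.6 rad (value of joint pusher above 0.077 m and value of joint release below 0.001 m and value of joint clamp above 1.35 rad); the robot touches nothing.
It fails at once if the pusher or its button is pressed or shoved with more than 80 N (contact force between the fingers and pusher above 80 N).
It fails at once if the barrel clamp is shoved with more than 60 N (contact force between the fingers and clamp above 60 N).
It fails at once if a loose bystander is lifted, carried or shifted by more than 25 mm (distance of any of syringe, wipes_box, vial, vial_left, lotion, tape, meter, pen from where it was at the start of the episode above 0.025 m).
It also fails if it takes over 40 s, if anything falls off the work surface, if the arm or the gripper's body presses on something with over 40 N, if the wrist force passes 120 N, or if a joint passes its speed limit or range.

## Working session

There is one attempt and no reset: what is moved stays moved. The work goes in short steps, Python scripts to look and compute and a tool call to move; the robot and the scene stay as the last step left them, time stands still between calls to the robot, and variables do not carry over. Pictures are saved under pics/ and viewed, at most 10 in all, crops included, and the job is handed in when it is done.

Besides the shell and the picture viewer there is one more tool, called after "Request:" by a JSON object that holds its "name" and its "arguments". jog_arm: Moves the arm, as the interface text tells. Its arguments: {"type":"object","properties":{"increments":{"type":"array","items":{"type":"array","items":{"type":"array","items":{"type":"number"}}}},"force":{"type":"number"}},"required":["increments"]}

```bash
mkdir -p pics; cat > h.py <<'E'
import numpy as np, cv2
from workcell import read_state, viewer, bot
from scipy.spatial.transform import Rotation as Ro
E
python3 - <<'E'
from h import *
for n in ("top","scene"):
    im,d=viewer.read_camera(n); cv2.imwrite(f"pics/{n}.png",im); np.save(f"{n}_d.npy",d)
    p=viewer.camera_params(n); print(n,{k:np.round(v,4).tolist() for k,v in p.items()})
print(viewer.camera_params("wrist"))
s=read_state(); print(s)
E
```

```text
top {'fx': 521.8463, 'fy': 521.8463, 'cx': 319.4613, 'cy': 242.4138, 'R': [[0.0203, -0.9997, 0.0142], [-0.9944, -0.0217, -0.1032], [0.1035, -0.012, -0.9946]], 't': [0.1253, 0.5123, 1.2309]}
scene {'fx': 443.5954, 'fy': 443.5954, 'cx': 315.2025, 'cy': 235.8439, 'R': [[-0.5524, -0.8336, 0.0024], [-0.37, 0.2426, -0.8968], [0.747, -0.4963, -0.4424]], 't': [0.3985, 0.2202, 0.7895]}
{'fx': 381.7320583191018, 'fy': 381.7320583191018, 'cx': 318.84831159073724, 'cy': 236.85036686238766, 'hand_eye': array([[ 4.61343197e-04, -9.54989799e-01, -2.96638284e-01,
         7.51959411e-02],
       [ 9.99999885e-01,  4.02358522e-04,  2.59895178e-04,
        -1.79594863e-03],
       [-1.28842302e-04, -2.96638370e-01,  9.54989875e-01,
        -6.94948106e-02],
       [ 0.00000000e+00,  0.00000000e+00,  0.00000000e+00,
         1.00000000e+00]])}
{'time': 0.1, 'q': array([ 1.22705465e+00,  2.64695620e-01,  1.60523197e+00, -3.73884423e-05,
        1.27369554e+00, -3.68917031e-02]), 'joint_vel': array([-0.00082465, -0.0016309 , -0.00229019, -0.00033518,  0.00015711,
       -0.00031098]), 'joint_torque': array([ 8.34043976e-05, -5.16704249e+01, -3.68588734e+01, -1.41302858e-04,
        6.26970985e-03,  3.41254854e-06]), 'tool_pos': array([0.20372316, 0.64299022, 0.30267732]), 'tcp_rot': array([-0.48003944, -3.10434597,  0.00314215]), 'wrist_force': array([-0.14375191,  0.00777236, -0.0410399 ]), 'torque': array([ 0.04462868, -0.04513173, -0.00575321]), 'grip_force': 0.0, 'width': 0.9998940584053947}
```

View pics/top.png

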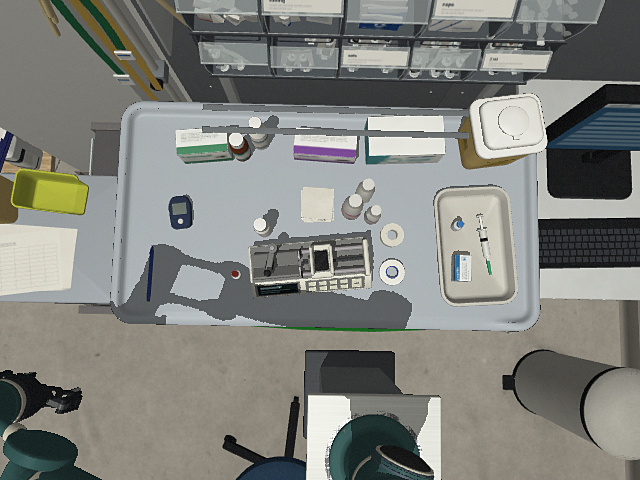

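View pics/scene.png

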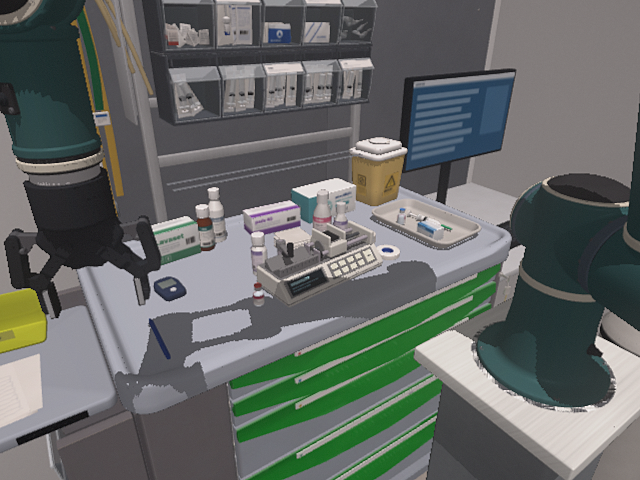

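```bash
python3 - <<'E'
from h import *
im=cv2.imread("pics/top.png")[205:305,240:380]; cv2.imwrite("pics/topc.png",cv2.resize(im,None,fx=5.7,fy=5.7,interpolation=cv2.INTER_CUBIC))
im=cv2.imread("pics/scene.png")[205:310,240:400]; cv2.imwrite("pics/scenec.png",cv2.resize(im,None,fx=5,fy=5,interpolation=cv2.INTER_CUBIC))
E
```

```text
(no output)
```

View pics/topc.png

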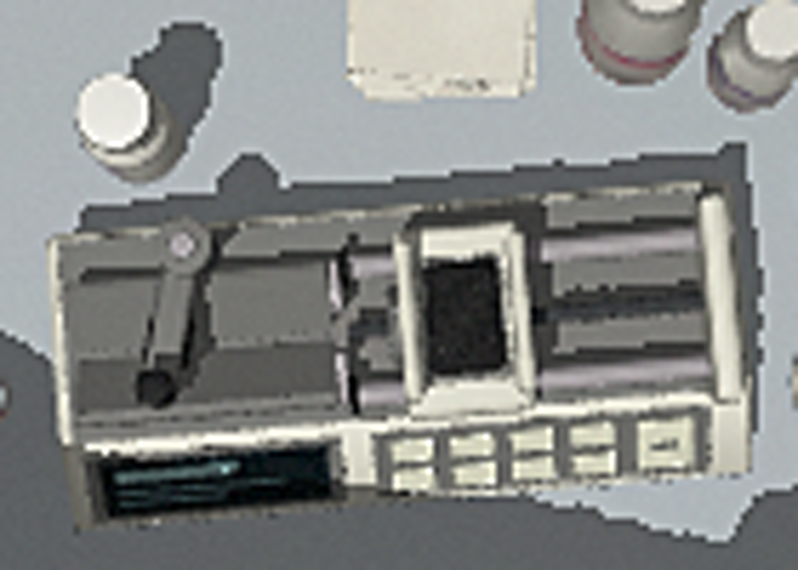

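View pics/scenec.png

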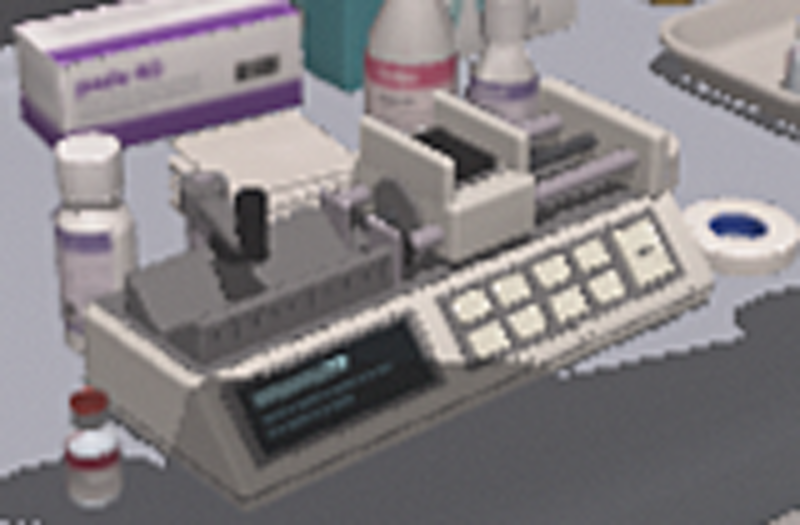

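```bash
cat >> h.py <<'E'
def ray(n,u,v):
    p=viewer.camera_params(n); R=np.array(p["R"]);t=np.array(p["t"])
    return -R.T@t, R.T@np.array([(u-p["cx"])/p["fx"],(v-p["cy"])/p["fy"],1])
def atz(n,u,v,z):
    o,d=ray(n,u,v); return o+d*(z-o[2])/d[2]
def tri(a,b):
    (o,d),(p,e)=a,b; s=np.linalg.lstsq(np.c_[d,-e],p-o,rcond=None)[0]
    A,B=o+s[0]*d,p+s[1]*e; return (A+B)/2,np.linalg.norm(A-B)
E
python3 - <<'E'
from h import *
np.set_printoptions(precision=4,suppress=True)
T=lambda u,v:(240+u/5.7,205+v/5.7); S=lambda u,v:(240+u/5,205+v/5)
for n,a,b,z in [("knob",(155,383),(252,193),.12),("button",(465,317),(457,153),.096),("hub",(183,243),(205,180),.101)]:
    print(n,tri(ray("top",*T(*a)),ray("scene",*S(*b))),atz("top",*T(*a),z))
for n,a,z in [("wallL",(408,315),.108),("wallR",(517,315),.108),("stop",(706,295),.088),("stopback",(712,190),.088),("stopfront",(728,400),.088),("lotion",(114,110),.102),("caseBL",(55,240),.055),("caseFLdeck",(68,440),.052),("backR",(700,185),.055)]:
    print(n,atz("top",*T(*a),z))
d=np.load("top_d.npy")
for n,a in [("button",(465,317)),("knob",(155,383)),("lotion",(114,110))]:
    u,v=T(*a);c,r=viewer.camera_params("top"),0
    z=d[int(round(v)),int(round(u))];o,dd=ray("top",u,v);print(n,o+dd*z)
E
```

```text
knob (array([0.432 , 0.2529, 0.1174]), np.float64(0.0031166535976817457)) [0.431  0.2514 0.12  ]
button (array([0.4603, 0.13  , 0.0916]), np.float64(0.0030128947505737398)) [0.4609 0.1313 0.096 ]
hub (array([0.4884, 0.2448, 0.0973]), np.float64(0.0021921294882293854)) [0.4875 0.2436 0.101 ]
wallL [0.4604 0.1539 0.108 ]
wallR [0.4613 0.1111 0.108 ]
stop [0.4723 0.0348 0.088 ]
stopback [0.5147 0.0329 0.088 ]
stopfront [0.4305 0.0255 0.088 ]
lotion [0.5399 0.2725 0.102 ]
caseBL [0.4918 0.2999 0.055 ]
caseFLdeck [0.41   0.2921 0.052 ]
backR [0.5204 0.0346 0.055 ]
button [0.4609 0.1313 0.0958]
knob [0.431  0.2513 0.1201]
lotion [0.5402 0.2727 0.0997]
```

Request:
{"name": "jog_arm", "arguments": {"increments": [[[-0.9,-0.93,0,0,0,0,-1],[-0.9,-0.93,0,0,0,0,-1],[-0.9,-0.93,0,0,0,0,-1],[-0.9,-0.93,0,0,0,0,-1],[-0.9,-0.93,0,0,0,0,-1]]]}}

```text
time: 0.52
tool_pos: [0.2906, 0.4679, 0.3032]
tcp_rot: [-0.479, -3.105, 0.002]
wrist_force: [0.1, 0.7, 0.7]
width: 0.304
grip_force: 0.0
```

Request:
{"name": "jog_arm", "arguments": {"increments": [[[-0.9,-0.93,0,0,0,0.7,-1],[-0.9,-0.93,0,0,0,0.7,-1],[-0.9,-0.93,0,0,0,0.7,-1],[-0.9,-0.93,0,0,0,0.7,-1],[0,0,0,0,0,0.7,-1]]]}}

```text
time: 0.93
tool_pos: [0.3445, 0.3189, 0.3031]
tcp_rot: [1.049, 2.96, -0.006]
wrist_force: [-0.4, 0.0, -0.2]
width: -0.003
grip_force: 0.0
```

```bash
cat >> h.py <<'E'
def need(p,xang=None):
    s=read_state(); R=Ro.from_rotvec(s["tcp_rot"]).as_matrix()
    print("t",s["time"],"pos",np.round(s["tool_pos"],4),"xang",np.round(np.degrees(np.arctan2(R[1,0],R[0,0])),2),"z",np.round(R[:,2],4),"w",round(s["width"],2),"F",np.round(s["wrist_force"],2))
    print("shift units",np.round(R.T@(np.array(p)-s["tool_pos"])/.03,3))
    if xang is not None:
        T=np.array([[np.cos(xang),np.sin(xang),0],[np.sin(xang),-np.cos(xang),0],[0,0,-1]]).T
        T=np.c_[[np.cos(xang),np.sin(xang),0],[np.sin(xang),-np.cos(xang),0],[0,0,-1]]
        print("turn units",np.round(np.degrees(Ro.from_matrix(R.T@T).as_rotvec())/6,3))
E
python3 - <<'E'
from h import *
need([.409,.224,.25],np.radians(141))
im,d=viewer.read_camera("wrist"); cv2.imwrite("pics/w1.png",im)
E
```

```text
t 0.9333 pos [0.3445 0.3189 0.3031] xang 140.97 z [-3.0e-04 -4.2e-03 -1.0e+00] w -0.0 F [-0.42  0.02 -0.19]
shift units [-3.656 -1.097  1.782]
turn units [-0.033  0.023 -0.005]
```

View pics/w1.png

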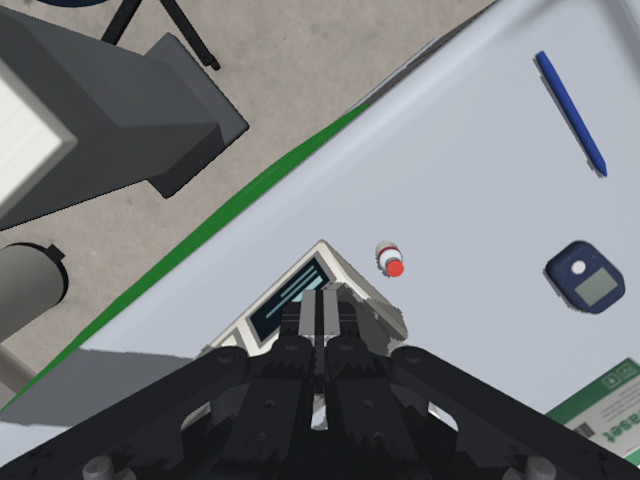

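Request:
{"name": "jog_arm", "arguments": {"increments": [[[-0.85,-0.25,0.6,0,0,0,-1],[-0.85,-0.25,0.8,0,0,0,-1],[-0.85,-0.25,0.9,0,0,0,-1],[-0.75,-0.25,0.9,0,0,0,-1],[-0.35,-0.1,0.85,0,0,0,-1]]]}}

```text
time: 1.4
tool_pos: [0.4096, 0.2291, 0.1811]
tcp_rot: [1.036, 2.965, -0.0]
wrist_force: [0.2, -0.4, -0.2]
width: 0.002
grip_force: 0.0
```

```bash
python3 - <<'E'
from h import *
need([.409,.224,.176],np.radians(141))
im,d=viewer.read_camera("wrist"); cv2.imwrite("pics/w2.png",im)
E
```

```text
t 1.4 pos [0.4096 0.2291 0.1811] xang 141.49 z [ 6.e-04 -4.e-04 -1.e+00] w 0.0 F [ 0.21 -0.44 -0.18]
shift units [-0.089 -0.145  0.17 ]
turn units [0.001 0.006 0.082]
```

View pics/w2.png

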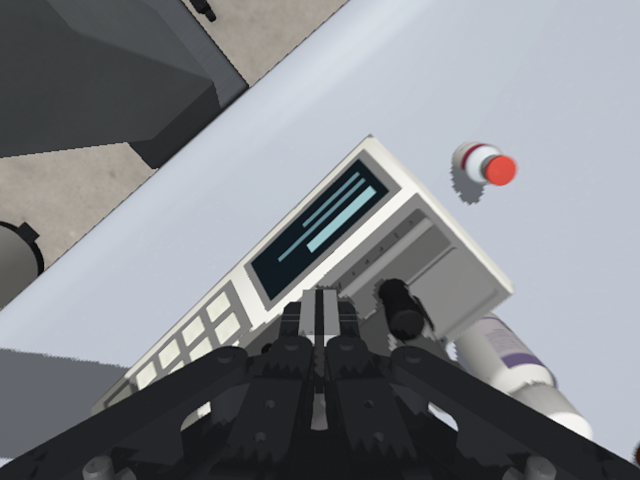

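Request:
{"name": "jog_arm", "arguments": {"increments": [[[-0.1,0,0.17,0,0,0,-1],[0,0.1,0,0,0,0,-1],[0,0.1,0,0,0,0,-1],[0,0.1,0,0,0,0,-1],[0,0,0,0,0,0,-1]]]}}

```text
time: 1.87
tool_pos: [0.418, 0.2374, 0.1792]
tcp_rot: [1.034, 2.964, 0.005]
wrist_force: [0.0, 0.3, -0.4]
width: 0.0
grip_force: 0.0
```

Request:
{"name": "jog_arm", "arguments": {"increments": [[[0,0.05,0,0,0,0,-1],[0.05,0.1,0,0,0,0,-1],[0.05,0.1,0,0,0,0,-1],[0.05,0.1,0,0,0,0,-1],[0.03,0.1,0,0,0,0,-1]]]}}

```text
time: 2.28
tool_pos: [0.4206, 0.2497, 0.1772]
tcp_rot: [-1.037, -2.964, 0.001]
wrist_force: [-1.5, -0.1, 0.7]
width: -0.002
grip_force: 1.0
```

```bash
python3 - <<'E'
from h import *
need([.409,.224,.176],np.radians(141))
im,d=viewer.read_camera("wrist"); cv2.imwrite("pics/w3.png",im[220:400,230:470].repeat(3,0).repeat(3,1))
E
```

```text
t 2.2833 pos [0.4206 0.2497 0.1772] xang 141.43 z [-1.e-03 -2.e-04 -1.e+00] w -0.0 F [-1.52 -0.14  0.68]
shift units [-0.234 -0.911  0.042]
turn units [-0.008 -0.006  0.071]
```

View pics/w3.png

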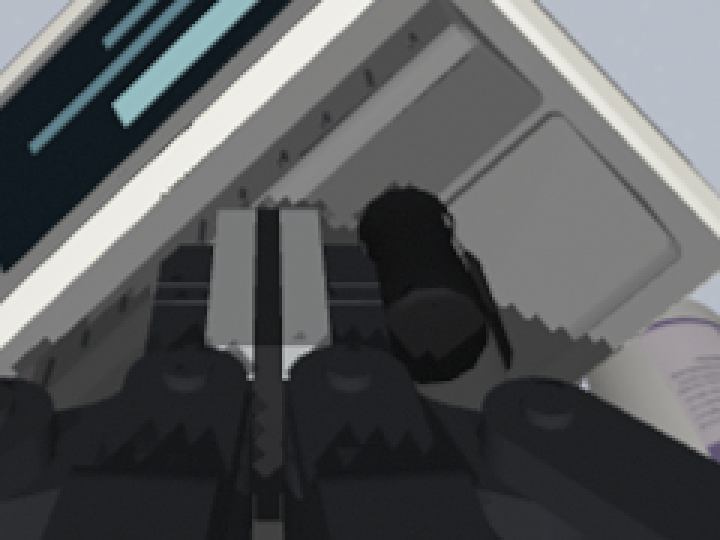

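Request:
{"name": "jog_arm", "arguments": {"increments": [[[0.04,0.225,0,0,0,0,-1],[0.02,0.225,0,0,0,0,-1],[0,0.22,0,0,0,0,-1],[-0.03,0.22,0,0,0,0,-1],[-0.06,0.21,0,0,0,0,-1]]]}}

```text
time: 2.75
tool_pos: [0.4428, 0.2754, 0.1772]
tcp_rot: [1.037, 2.965, 0.0]
wrist_force: [-2.3, -0.1, 0.3]
width: 0.001
grip_force: 0.7
```

Request:
{"name": "jog_arm", "arguments": {"increments": [[[-0.08,0.21,0,0,0,0,-1],[-0.1,0.19,0,0,0,0,-1],[-0.13,0.19,0,0,0,0,-1],[-0.06,0.07,0,0,0,0,-1],[0,0,0,0,0,0,-1]]]}}

```text
time: 3.17
tool_pos: [0.4647, 0.2835, 0.1776]
tcp_rot: [1.038, 2.964, 0.002]
wrist_force: [-1.0, -0.1, -0.1]
width: 0.004
grip_force: 0.0
```

```bash
python3 - <<'E'
from h import *
need([.488-.0081-.014,.244+.0574-.0176,.176],np.radians(141))
im,d=viewer.read_camera("wrist"); cv2.imwrite("pics/w4.png",im)
E
```

```text
t 3.1667 pos [0.4647 0.2835 0.1776] xang 141.4 z [ 1.6e-03  6.0e-04 -1.0e+00] w 0.0 F [-0.98 -0.12 -0.09]
shift units [-0.026  0.033  0.052]
turn units [0.014 0.009 0.067]
```

View pics/w4.png

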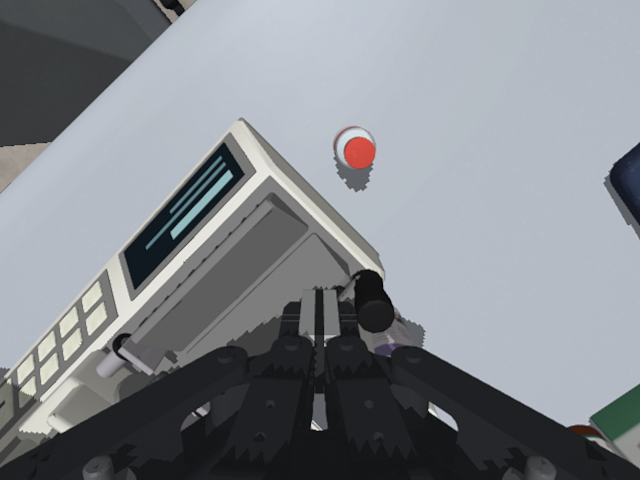

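Request:
{"name": "jog_arm", "arguments": {"increments": [[[-0.06,0.06,0,0,0,0,-1],[0,-0.4,0,0,0,0,-1],[0,-0.8,-0.5,0,0,0.5,-1],[0,-0.8,-0.8,0,0,1,-1],[0,-0.8,-0.5,0,0,1,-1]]]}}

```text
time: 3.63
tool_pos: [0.409, 0.22, 0.2323]
tcp_rot: [1.423, 2.8, -0.0]
wrist_force: [0.8, 0.0, 1.0]
width: -0.001
grip_force: 0.0
```

Request:
{"name": "jog_arm", "arguments": {"increments": [[[0,0,0,0,0,1,-1],[0,0,0,0,0,1,-1],[0,0,0,0,0,1,-1],[0,0,0,0,0,1,-1],[0,0,0,0,0,1,-1]]]}}

```text
time: 4.05
tool_pos: [0.4091, 0.2205, 0.2315]
tcp_rot: [2.1, 2.336, 0.001]
wrist_force: [-0.1, 0.4, -0.5]
width: 0.003
grip_force: 0.0
```

```bash
python3 - <<'E'
from h import *
need([.461,.131,.2],np.radians(96))
im,d=viewer.read_camera("top"); cv2.imwrite("pics/top2.png",cv2.resize(im[205:305,240:380],None,fx=5.7,fy=5.7,interpolation=cv2.INTER_CUBIC))
E
```

```text
t 4.05 pos [0.4091 0.2205 0.2315] xang 96.11 z [ 6.e-04  1.e-04 -1.e+00] w 0.0 F [-0.06  0.45 -0.53]
shift units [-3.151  1.403  1.05 ]
turn units [ 0.006 -0.     0.019]
```

View pics/top2.png

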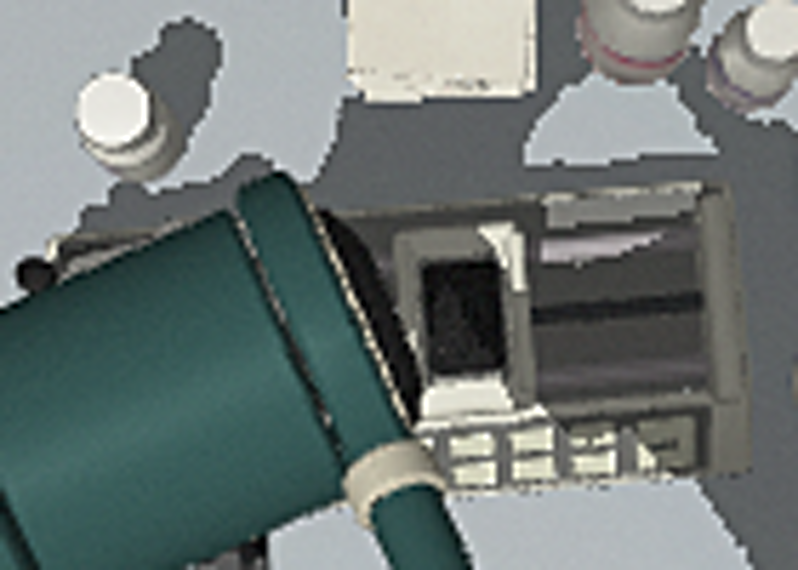

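```bash
python3 - <<'E'
from h import *
k=atz("top",240+37/5.7,205+271/5.7,.12); r=k[:2]-atz("top",240+183/5.7,205+243/5.7,.101)[:2]
print(k,np.hypot(*r),186-np.degrees(np.arctan2(r[1],r[0])))
need([k[0]-.032,k[1]-.003,.177])
E
```

```text
[0.47360512 0.29850988 0.12      ] 0.056619700259967015 81.77896486501052
t 4.1 pos [0.4091 0.2205 0.2314] xang 95.86 z [ 5.e-04  0.e+00 -1.e+00] w 0.0 F [-0.17  0.6   0.43]
shift units [2.376 1.333 1.814]
```

Request:
{"name": "jog_arm", "arguments": {"increments": [[[0.7,0.1,0,0,0,0,-1],[0.8,0.2,0.3,0,0,0,-1],[0.7,0.2,0.6,0,0,0,-1],[0.2,0.2,0.6,0,0,0,-1],[0,0.1,0.3,0,0,0,-1]]]}}

```text
time: 4.52
tool_pos: [0.4247, 0.2959, 0.1756]
tcp_rot: [-2.089, -2.346, 0.002]
wrist_force: [-0.5, -0.1, -0.7]
width: 0.004
grip_force: 0.0
```

```bash
python3 - <<'E'
from h import *
need([.473-.024,.297-.003,.177])
E
```

```text
t 4.5167 pos [0.4247 0.2959 0.1756] xang 96.64 z [-1.4e-03 -8.0e-04 -1.0e+00] w 0.0 F [-0.48 -0.12 -0.73]
shift units [-0.158  0.797 -0.048]
```

Request:
{"name": "jog_arm", "arguments": {"increments": [[[-0.05,0.4,0,0,0,0,-1],[-0.05,0.35,0,0,0,0,-1],[0,0.15,0,0,0,0,-1],[0,0.15,0,0,0,0,-1],[0,0.1,0,0,0,0,-1]]]}}

```text
time: 4.93
tool_pos: [0.4612, 0.2962, 0.1783]
tcp_rot: [-2.095, -2.341, -0.002]
wrist_force: [-1.3, 0.1, -0.7]
width: 0.0
grip_force: 0.7
```

Request:
{"name": "jog_arm", "arguments": {"increments": [[[0,0.05,0,0,0,0,-1],[0,0.05,0,0,0,0,-1],[0,0.05,0,0,0,0,-1],[0,0,0,0,0,0,-1],[0,0,0,0,0,0,-1]]]}}

```text
time: 5.35
tool_pos: [0.4647, 0.2968, 0.1774]
tcp_rot: [2.093, 2.342, 0.0]
wrist_force: [-0.1, -0.7, -0.4]
width: -0.001
grip_force: 0.0
```

Request:
{"name": "jog_arm", "arguments": {"increments": [[[0,-0.5,0,0,0,0,-1],[0,-0.3,-0.9,0,0,0,-1],[-0.9,0,0,0,0,0,-1],[-0.9,0,0,0,0,0,-1],[-0.9,0,0,0,0,0,-1]]]}}

```text
time: 5.77
tool_pos: [0.4499, 0.2133, 0.205]
tcp_rot: [2.09, 2.344, 0.002]
wrist_force: [-0.5, 0.4, -0.8]
width: -0.004
grip_force: 0.0
```

Request:
{"name": "jog_arm", "arguments": {"increments": [[[-0.9,0,0,0,0,0,-1],[-0.9,0,0,0,0,0,-1],[-0.8,0,0,0,0,0,-1],[0,0,0,0,0,0,-1],[0,0,0,0,0,0,-1]]]}}

```text
time: 6.18
tool_pos: [0.4586, 0.1352, 0.2043]
tcp_rot: [2.096, 2.34, 0.001]
wrist_force: [0.9, -0.7, 1.3]
width: -0.001
grip_force: 0.0
```

```bash
python3 - <<'E'
from h import *
need([.461,.1315,.176],np.radians(96))
im,d=viewer.read_camera("wrist"); cv2.imwrite("pics/w5.png",im)
im,d=viewer.read_camera("top"); cv2.imwrite("pics/top3.png",im[205:305,240:380].repeat(5,0).repeat(5,1))
E
```

```text
t 6.1833 pos [0.4586 0.1352 0.2043] xang 96.28 z [ 4.e-04  1.e-04 -1.e+00] w -0.0 F [ 0.88 -0.71  1.3 ]
shift units [-0.133  0.064  0.945]
turn units [ 0.004 -0.001  0.047]
```

View pics/w5.png

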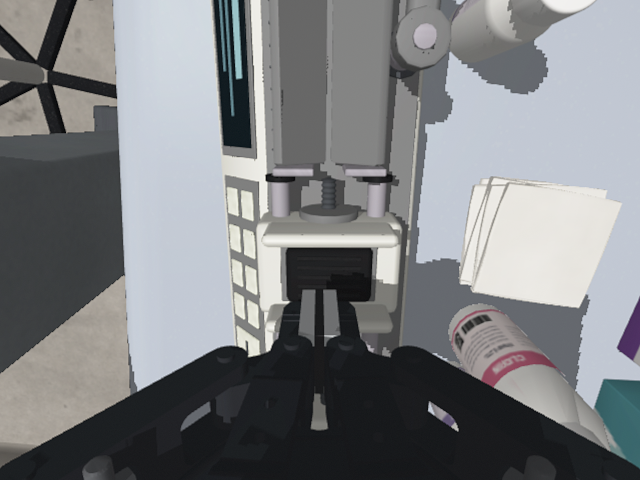

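```bash
cat >> h.py <<'E'
def wpt(u,v,z,s):
    p=viewer.camera_params("wrist"); H=np.array(p["hand_eye"]); R=Ro.from_rotvec(s["tcp_rot"]).as_matrix()
    o=R@H[:3,3]+s["tool_pos"]; d=R@H[:3,:3]@np.array([(u-p["cx"])/p["fx"],(v-p["cy"])/p["fy"],1])
    return o+d*(z-o[2])/d[2]
E
python3 - <<'E'
from h import *
np.set_printoptions(precision=4,suppress=True)
s=read_state()
for n,u,v,z in [("bL",287,280,.096),("bR",373,280,.096),("bTop",330,248,.096),("wallL inner",330,246,.108),("wallL outer",330,235,.108),("wallR inner",272,306,.108),("wallR outer",272,320,.108),("hub",424,36,.101)]: print(n,wpt(u,v,z,s))
im=cv2.imread("pics/w5.png"); im=im.astype(int).sum(2)//3
print(im[215:345:2,275]); print(im[225:310:2,330]); print(im[270,278:384:2])
E
```

```text
bL [0.443  0.1306 0.096 ]
bR [0.4862 0.1355 0.096 ]
bTop [0.4625 0.15   0.096 ]
wallL inner [0.4616 0.155  0.108 ]
wallL outer [0.4609 0.1602 0.108 ]
wallR inner [0.4374 0.1216 0.108 ]
wallR outer [0.438 0.114 0.108]
hub [0.4892 0.2466 0.101 ]
[180 138 135 137 125 128 131 133 134 148 202 226 237 241 221 191 217 231
 230 230 231 230 230 230 230 230 230 230 230 229 230 229 229 229 229 229
 229 229 229 229 229 228 228 228 206 123 129 130 131 133 134 136 137 183
 162 139 122 117 127 132 135 136 119  36  29]
[132 133 136 137 147 197 223 231 239 219 192 118  25  30  33  33  35  38
  34  35  33  36  38  33  33  31  27  31  24  17  21  20  59 113 111 111
 111 111 111 111 110 111 111]
[231 166 134 137  66  31  32  34  35  34  32  32  33  34  34  33  34  34
  34  35  34  34  35  35  35  33  36  35  35  33  35  35  34  31  35  34
  34  35  35  35  35  33  32  33  33  30  22 117 134 171 231 229 229]
```

Request:
{"name": "jog_arm", "arguments": {"increments": [[[0,0.1,0,0,0,0,-1],[0,0,0.35,0,0,0,-1],[0,0,0.35,0,0,0,-1],[0,0,0.25,0,0,0,-1],[0,0,0,0,0,0,-1]]]}}

```text
time: 6.7
tool_pos: [0.4595, 0.1365, 0.1728]
tcp_rot: [-2.091, -2.341, 0.007]
wrist_force: [-0.4, 1.1, -1.2]
width: 0.0
grip_force: 0.0
```

Request:
{"name": "jog_arm", "arguments": {"increments": [[[0,0,0.1,0,0,0,-1],[0,0,0.1,0,0,0,-1],[0,0,0.05,0,0,0,-1],[0,0,0.05,0,0,0,-1],[0,0,0,0,0,0,-1]]]}}

```text
time: 7.12
tool_pos: [0.4616, 0.1366, 0.1669]
tcp_rot: [-2.094, -2.342, -0.0]
wrist_force: [-1.7, -0.1, 2.8]
width: 0.002
grip_force: 1.2
```

Request:
{"name": "jog_arm", "arguments": {"increments": [[[0,0,0.05,0,0,0,-1],[0,0,0.05,0,0,0,-1],[0,0,0.03,0,0,0,-1],[0,0,0,0,0,0,-1],[0,0,0,0,0,0,-1]]]}}

```text
time: 7.53
tool_pos: [0.4617, 0.1366, 0.1631]
tcp_rot: [2.093, 2.342, 0.001]
wrist_force: [-1.3, 0.3, 3.4]
width: 0.003
grip_force: 2.0
```

Request:
{"name": "jog_arm", "arguments": {"increments": [[[0,0,0.03,0,0,0,-1],[0,0,0.03,0,0,0,-1],[0,0,0,0,0,0,-1],[0,0,0,0,0,0,-1],[0,0,0,0,0,0,-1]]]}}

```text
time: 7.95
tool_pos: [0.4619, 0.1366, 0.1625]
tcp_rot: [2.093, 2.342, 0.001]
wrist_force: [-5.2, -0.6, 12.6]
width: 0.002
grip_force: 6.3
```

Request:
{"name": "jog_arm", "arguments": {"increments": [[[-0.15,0,0,0,0,0,-1],[-0.2,0,0,0,0,0,-1],[-0.25,0,0,0,0,0,-1],[-0.25,0,0,0,0,0,-1],[-0.25,0,0,0,0,0,-1]]]}}

```text
time: 8.37
tool_pos: [0.4653, 0.1042, 0.1625]
tcp_rot: [-2.093, -2.341, -0.002]
wrist_force: [-5.5, 2.7, 13.9]
width: -0.002
grip_force: 6.5
```

Request:
{"name": "jog_arm", "arguments": {"increments": [[[-0.25,0,0,0,0,0,-1],[-0.25,0,0,0,0,0,-1],[-0.25,0,0,0,0,0,-1],[-0.2,0,0,0,0,0,-1],[-0.1,0,0,0,0,0,-1]]]}}

```text
time: 8.78
tool_pos: [0.4688, 0.0723, 0.1625]
tcp_rot: [-2.094, -2.341, -0.0]
wrist_force: [-7.2, 2.3, 13.1]
width: -0.002
grip_force: 6.8
```

Request:
{"name": "jog_arm", "arguments": {"increments": [[[-0.08,0,0,0,0,0,-1],[-0.08,0,0,0,0,0,-1],[-0.08,0,0,0,0,0,-1],[-0.05,0,0,0,0,0,-1],[0,0,0,0,0,0,-1]]]}}

```text
time: 9.2
tool_pos: [0.4697, 0.065, 0.1625]
tcp_rot: [-2.094, -2.339, -0.003]
wrist_force: [-6.1, 6.6, 13.3]
width: -0.005
grip_force: 6.7
```

```bash
python3 - <<'E'
from h import *
need([.461,.06,.163])
E
```

```text
t 9.2 pos [0.4697 0.065  0.1625] xang 96.33 z [-5.0e-04  3.4e-03 -1.0e+00] w -0.0 F [-6.15  6.63 13.28]
shift units [-0.135 -0.306 -0.018]
```

Request:
{"name": "jog_arm", "arguments": {"increments": [[[-0.05,0,0,0,0,0,-1],[-0.05,0,0,0,0,0,-1],[-0.05,0,0,0,0,0,-1],[0,0,0,0,0,0,-1],[0,0,0,0,0,0,-1]]]}}

```text
time: 9.62
tool_pos: [0.4712, 0.0607, 0.1625]
tcp_rot: [-2.094, -2.341, -0.006]
wrist_force: [-1.7, 6.0, 10.1]
width: -0.002
grip_force: 4.9
```

Request:
{"name": "jog_arm", "arguments": {"increments": [[[-0.06,0,0,0,0,0,-1],[-0.06,0,0,0,0,0,-1],[-0.06,0,0,0,0,0,-1],[0,0,0,0,0,0,-1],[0,0,0,0,0,0,-1]]]}}

```text
time: 10.03
tool_pos: [0.4721, 0.0559, 0.1625]
tcp_rot: [-2.095, -2.34, -0.009]
wrist_force: [-1.8, 8.6, 8.2]
width: 0.002
grip_force: 6.3
```

Request:
{"name": "jog_arm", "arguments": {"increments": [[[-0.05,0,0.01,0,0,0,-1],[-0.05,0,0,0,0,0,-1],[0,0,0,0,0,0,-1],[0,0,0,0,0,0,-1],[0,0,0,0,0,0,-1]]]}}

```text
time: 10.45
tool_pos: [0.4722, 0.0554, 0.1625]
tcp_rot: [-2.094, -2.336, -0.014]
wrist_force: [-4.2, 20.8, 11.4]
width: -0.001
grip_force: 11.9
```

```bash
python3 - <<'E'
from h import *
need([.461,.06,.163])
E
```

```text
t 10.45 pos [0.4722 0.0554 0.1625] xang 96.26 z [ 0.0025  0.0096 -1.    ] w -0.0 F [-4.21 20.79 11.44]
shift units [ 0.194 -0.353 -0.017]
```

Request:
{"name": "jog_arm", "arguments": {"increments": [[[0,0,-0.15,0,0,0,-1],[0,0,-0.25,0,0,0,-1],[0.1,0,-0.5,0,0,0,-1],[0.1,0,-0.9,0,0,0,-1],[0,0,-0.9,0,0,0,-1]]]}}

```text
time: 10.87
tool_pos: [0.4693, 0.0573, 0.2407]
tcp_rot: [-2.091, -2.341, 0.004]
wrist_force: [1.4, 0.3, 0.2]
width: -0.0
grip_force: 0.0
```

Request:
{"name": "jog_arm", "arguments": {"increments": [[[0,-0.5,-1,0,0,0,-1],[0,-1,-0.8,0,0,0,-1],[0,-1,0,0,0,0,-1],[0,0,0,0,0,0,-1],[0,0,0,0,0,0,-1]]]}}

```text
time: 11.28
tool_pos: [0.3952, 0.0484, 0.2958]
tcp_rot: [2.093, 2.341, 0.002]
wrist_force: [1.0, -0.1, -0.8]
width: -0.004
grip_force: 0.0
```

```bash
python3 - <<'E'
from h import *
np.set_printoptions(precision=4,suppress=True)
need([.461,.06,.163])
p=viewer.camera_params("top"); R=np.array(p["R"]);t=np.array(p["t"])
im,d=viewer.read_camera("top"); g=im.astype(int).sum(2)//3
v,u=np.mgrid[225:290,240:375]; z=d[225:290,240:375]
C=np.stack([(u-p["cx"])/p["fx"]*z,(v-p["cy"])/p["fy"]*z,z],-1); X=(C-t)@R
ya=np.radians(6.1); o=np.array([.4482,.1772]); q=X[...,:2]-o
px=q@[np.cos(ya),np.sin(ya)]; py=q@[-np.sin(ya),np.cos(ya)]; h=X[...,2]
G=g[225:290,240:375]
# profile along pump y near pump x=8..15
for y in np.arange(-.165,.0,.004):
    m=(abs(py-y)<.002)&(abs(px-.012)<.006)
    if m.any(): print(round(y*1000),(np.median(h[m])*1000).round(1),int(np.median(G[m])),end=" | ")
m=(h>.113)&(h<.125)&(G<60)&(py>.08)
print("\nknob",X[m].mean(0),m.sum()); r=X[m].mean(0)[:2]-np.array([.4875,.2436]); print(np.radians(186.1)-np.arctan2(r[1],r[0]))
E
```

```text
t 11.2833 pos [0.3952 0.0484 0.2958] xang 96.42 z [ 0.0019 -0.0001 -1.    ] w -0.0 F [ 0.98 -0.13 -0.77]
shift units [0.142 2.213 4.43 ]
-161 49.0 94 | -153 85.7 194 | -149 86.6 233 | -145 86.7 69 | -141 106.6 177 | -137 107.2 168 | -133 91.0 118 | -129 95.5 23 | -125 94.9 34 | -121 95.2 33 | -117 94.2 42 | -113 96.8 35 | -109 94.5 31 | -105 95.1 32 | -101 92.6 47 | -97 104.7 178 | -93 104.4 220 | -89 88.0 101 | -85 68.9 57 | -81 61.9 55 | -77 69.7 54 | -73 70.8 62 | -69 71.8 62 | -65 70.9 62 | -61 69.2 61 | -57 63.3 59 | -53 54.3 60 | -49 70.7 61 | -45 72.4 58 | -41 71.6 60 | -37 53.9 58 | -33 70.4 61 | -29 72.0 55 | -25 55.7 55 | -21 70.1 66 | -17 69.5 55 | -13 70.9 61 | -9 65.0 61 | -5 70.2 57 | -1 55.9 67 | 
knob [0.4826 0.3022 0.1192] 34
1.5938992338013172
```

```bash
python3 -c "
from h import *
print(bot.finish_job())"
```

```text
the job is handed in; nothing more can be done
None
```

I handed the job in at about 11 s of the 40 s; the judge's verdict was not shown. By the last top-camera depth reading, the clamp is open to about 1.59 rad. The pusher stands against its end stop, its button is back up at about 95 mm, and the arm is clear of the pump.

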